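Set the brushing timer and hold the toothbrush ready for paste

TASK

Get ready for brushing: first turn the timer's dial clockwise until its pointer stands on the two-minute mark (the long bar of the scale) and let go of it. Then draw the toothbrush out of its slanted stand, turn it until it lies level with the bristles facing straight up, ready for the paste, and finish while still holding it so, still and clear of everything, at least 20 cm above the ledge. Leave the jar, nail clipper, soap dish and comb where they are.

Things in the scene. Friction and masses are not known exactly. Their poses are not given: they have to be found in the camera images.
- timer: White plastic box, 110 x 110 x 34 mm, fixed to the ledge, dial on top; on the left or the right, turned up to 0.45 rad. Origin: centre of its underside, below the dial's axis; z up. Black scale marks on its top, 37 to 51 mm from the axis: zero is a round dot on the +x side, then clockwise (towards -y) a bar every 45 degrees for 1, 2, 3, 4 minutes; the 2-minute bar is longer and thicker.
- two_minutes (a point): Middle of the long two-minute bar, on the timer's top face, 44 mm from the dial's axis to the timer's -y side, 34 mm above the ledge; axes as timer.
- dial (a joint): Dial angle in rad, growing clockwise from above: 0 = pointer on the zero dot (timer's +x), 1.571 = on the 2-minute bar (timer's -y); stops at 0 and 3.3; starts between 0.15 and 0.85. The pointer is along (cos q, -sin q) in the timer's frame. Friction about 0.03 N m; it stays where it is left.
- dial_grip (a point): On the dial's axis, 64 mm above the ledge: put the TCP here, tool down (tips 5 mm above the disc). Dial: white disc of radius 31 mm, top 40 mm above the ledge, with a white upright bar across it, 54 mm long, 13 wide, 40 to 62 mm above the ledge. The point's x runs along the bar to the pointer end, which has a black line on top and a black tip; z up.
- stand: White ceramic stand, fixed, left or right. Base plate 14 mm thick, x -45 to 85, y -45 to 45 mm from the origin; on it a tube slanting 45 degrees, its open upper end leaning to the stand's -x (to the robot, give or take 0.45 rad). Tube outside 28 (y) x 24 mm, inside 20 x 16, 72 mm deep. Origin: on the ledge, straight below the centre of the mouth; z up.
- stand_mouth (a point): Centre of the tube's mouth, 78 mm above the ledge; axes as stand. The tube's axis points out of the mouth along (-0.707, 0, 0.707) of the stand's frame.
- brush: White toothbrush, 200 mm, 30 g, loose, 72 mm of its handle in the tube, head up. Origin: centre of the butt end. Own -x runs to the head, y across the width, +z is the bristle side (at the start up and away from the robot). Handle 16 mm wide (y), 12 thick, 125 long; neck 7 x 6; head 13 wide, the last 28 mm, bristles to 11.5 mm above the axis. Centre of mass 65 mm from the butt.
- brush_grip (a point): On the handle's axis 108 mm from the butt, 36 mm outside the mouth: good to grip across the 16 mm width, fingers closing along the brush's y. A tool pointing straight down, or leaned up to 15 degrees so that its fingers point back to the robot, clears both tube and head; axes as brush.
- brush_head (a point): End of the toothbrush's head, on its axis, 200 mm from the butt; axes as brush.
- jar: Bystander: glass jar with a steel twist cap, 56 mm wide, 70 mm tall, in the middle behind; origin centre of underside.
- clipper: Bystander: steel nail clipper, 58 x 13 x 12 mm, lying in the middle in front; origin centre of underside.
- soap_dish: Bystander: white soap dish with drain slots and a bar of soap, 120 x 85 x 27 mm, far left; origin centre of underside.
- comb: Bystander: blue comb, 150 x 33 x 5 mm, lying far right; origin at about its middle, on the ledge.
There are look-alikes about, which are no part of the job. There is more than one size of the brush; the job needs the larger. Leave any brown look-alike of the timer alone.

How it is judged:
By the outcome, as a careful person would: the job done as asked, in the order asked, and still so for the second after the job is handed in, while the arm keeps its last pose, push and grip.
It also fails if it takes over 48 s, if anything falls off the work surface, if the arm or the gripper's body presses on something with over 40 N, if the wrist force passes 120 N, or if a joint passes its speed limit or range.

ROBOT

A 6-joint arm with a two-finger parallel gripper is mounted at the origin on the work surface. World frame = base frame: x ahead of the robot, y to its left, z up, the work surface at z = 0. Lengths are in m, angles in degrees, forces in N, time in s.
With the tool pointing down it reaches from about 0.35 to 0.875 m from the base axis. Payload 4.2 kg.
Tool frame: the origin (TCP) lies between the finger pads, 19 mm behind the fingertips; this is the grasp point; z points along the fingers, y is the line along which they close (so a half turn about z gives the same grasp; the last joint's range is limited). The gripper opens to 87 mm and grips with 3 to 60 N. Pads are 19 mm wide; open, the fingers measure 117 mm over their backs; the gripper's body (75 mm by 190 mm) begins 51 mm behind the grasp point.
Start: joints at [82.712, 22.042, 0.453, 0, -68.411, -14.817], TCP at [0.235, 0.579, 0.241] pointing down, gripper open.
Joint ranges: [-179.83, 179.83], [-69.29, 118.12], [-61.27, 80.66], [-181.25, 117.63], [-171.15, -9.14], [-177.46, 177.46]. Speed limits (degrees/s): [159.86, 159.86, 180, 180, 180, 180].

INTERFACE

Orientations are given as a 3x3 rotation matrix whose columns are the frame's x, y, z axes.
In Python, from station import r gives the robot as it stands.
- The arm moves only by the tool servo_tool, never from a script. Its argument "commands" is a list that holds one entry, the list of rows, each a list of 7 numbers: the closure, from 0 (fully open) to 1 (shut), then the shift along the tool's x, y, z in mm, then the turn, a rotation vector about the tool's x, y, z in rad. In form: [[[claw, x, y, z, ax, ay, az], ...]]. A call has exactly 5 rows; each row is the pose to reach, as a shift and turn from the pose commanded when the call began, along the tool's axes at that moment; what a row does not reach only later rows make up. A row lasts 1/10 s, in which the tool goes at most 50 mm and 8.59 degrees, less where a joint would pass 70% of its speed; a pose out of reach is approached as far as the arm can. A call with a gripper value outside its range is refused whole. The fingers move at their own pace and stop on an object; the grip force is fixed at half the most. Time passes only in rows, so rows that repeat a pose let the fingers close, or fill a call up. It gives the time, the measured TCP pose, the force, the opening and the grip force at its end, in the units of the state.
- r.sense(): the state, without advancing time (a new reading comes with each control period).
- r.capture(name): name is "scene" or "top" or "wrist"; returns a dict with "pixels" (384x512x3 uint8, red, green, blue), "camera_matrix" (3x3 intrinsics, pixels), "R" (3x3) and "t" (3): a world point X has camera coordinates R X + t. Camera axes: x right, y down, z forward; pixel columns grow to the right and rows downward; lengths in m; the calibration is good to about 2 mm. A picture is of the moment at which its call begins. There is no depth.
- r.finish_job(): hands the job in; it is judged then, once.
The state is a dict: "time_s": time; "joints": joint angles; "joint_velocities": joint speeds; "effort": joint torques, N m; "tcp_pos": TCP position; "ee_rot": TCP orientation; "wrist_force": force on the tool from outside, world axes, zero at the start; "moment": the same for the moment, N m; "gripper_width": opening from 0.0 (shut) to 1.0 (fully open); "gripper_force": force on a finger pad.
Only numpy, scipy, OpenCV 4.12 (cv2) and the standard library are available. Lean on these libraries where they do the work, as an engineer would, in place of code of your own. Each camera call takes 0.05 s, during which the arm holds its last target. There are 200 camera calls.

## Working session

There is one attempt and no reset: what is moved stays moved. The work goes in short steps, Python scripts to look and compute and a tool call to move; the robot and the scene stay as the last step left them, time stands still between calls to the robot, and variables do not carry over. Pictures are saved under pics/ and viewed, at most 10 in all, crops included, and the job is handed in when it is done.

Besides the shell and the picture viewer there is one more tool, called as name([rows], argument=value, ...), one row to a line, values as JSON. servo_tool: Moves the arm, as the interface text tells. Its arguments: {"type":"object","properties":{"commands":{"type":"array","items":{"type":"array","items":{"type":"array","items":{"type":"number"}}}}},"required":["commands"]}

```bash
mkdir -p pics
python3 - <<'E'
from station import r
import cv2,numpy as np
ims=[]
for n in("scene","top"):
    c=r.capture(n);cv2.imwrite(f"pics/{n}0.png",c["pixels"][:,:,::-1]);np.savez(f"{n}0.npz",**c)
    print(n,c["camera_matrix"].round(1).tolist(),c["R"].round(3).tolist(),c["t"].round(3).tolist())
s=r.sense();print(s["tcp_pos"],s["ee_rot"],s["time_s"])
E
```

```text
scene [[444.6, 0.0, 254.8], [0.0, 444.6, 186.5], [0.0, 0.0, 1.0]] [[0.653, 0.757, -0.005], [0.621, -0.54, -0.568], [-0.433, 0.368, -0.823]] [-0.43, -0.338, 1.592]
top [[349.7, 0.0, 250.7], [0.0, 349.7, 189.7], [0.0, 0.0, 1.0]] [[0.022, -1.0, 0.002], [-0.979, -0.022, -0.201], [0.201, 0.002, -0.98]] [-0.019, 0.655, 1.045]
[0.23498651 0.57861237 0.2402806 ] [[ 9.26435415e-01 -3.76453222e-01 -6.27254554e-04]
 [-3.76453732e-01 -9.26433659e-01 -1.80654191e-03]
 [ 9.89687897e-05  1.90977672e-03 -9.99998171e-01]] 0.1
```

View pics/scene0.png

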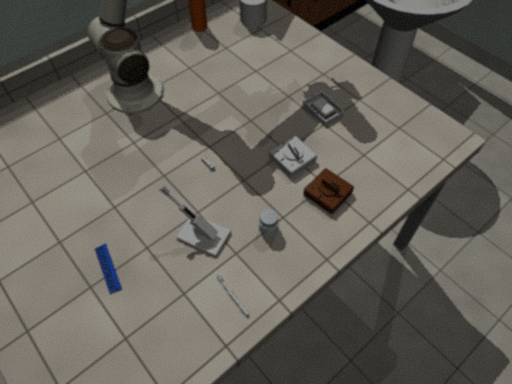

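View pics/top0.png

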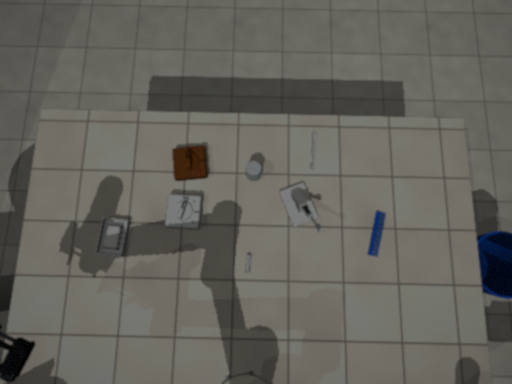

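Scene: white timer at (293,155) and brown look-alike at (329,190); brush in the stand with its head near (165,188), and a loose brush lying at (232,295). Top: timer (183,210), brown (190,162), stand (300,203), lying brush (313,150). The white timer and the brush in the stand fit the description. I'll confirm both in one crop.

```bash
cat > h.py <<'E'
import numpy as np,cv2
def ray(c,uv):
    d=np.linalg.inv(c["camera_matrix"])@np.array([uv[0],uv[1],1.]);R=c["R"];return -R.T@c["t"],R.T@d
def onplane(c,uv,z):
    o,d=ray(c,uv);return o+d*(z-o[2])/d[2]
def tri(c1,u1,c2,u2):
    A=[];b=[]
    for c,u in((c1,u1),(c2,u2)):
        o,d=ray(c,u);d=d/np.linalg.norm(d);P=np.eye(3)-np.outer(d,d);A.append(P);b.append(P@o)
    A=np.vstack(A);b=np.hstack(b);x=np.linalg.lstsq(A,b,rcond=None)[0];return x,np.linalg.norm(A@x-b)
def proj(c,X):
    p=c["camera_matrix"]@(c["R"]@np.asarray(X)+c["t"]);return p[:2]/p[2]
def white(c,uv,z,lo=140):pass
E
python3 - <<'E'
import numpy as np,cv2
from h import *
s=np.load("scene0.npz");t=np.load("top0.npz")
def crop(c,x,y,w,h,k=5):return cv2.convertScaleAbs(cv2.resize(c["pixels"][y:y+h,x:x+w,::-1],None,fx=k,fy=k,interpolation=cv2.INTER_CUBIC),alpha=1.3)
a=np.hstack([crop(s,150,180,80,60),crop(s,262,130,80,60)])
b=np.hstack([crop(t,275,175,80,60),crop(t,150,180,80,60)])
cv2.imwrite("pics/crop1.png",np.vstack([a,b]))
print(onplane(t,(183,210),.034),onplane(s,(293,155),.034),onplane(t,(313,131),0),onplane(t,(313,169),0))
E
```

```text
[0.58962546 0.21295197 0.034     ] [0.59873926 0.20855023 0.034     ] [ 0.88275954 -0.21740293  0.        ] [ 0.7454542  -0.21550662  0.        ]
```

View pics/crop1.png

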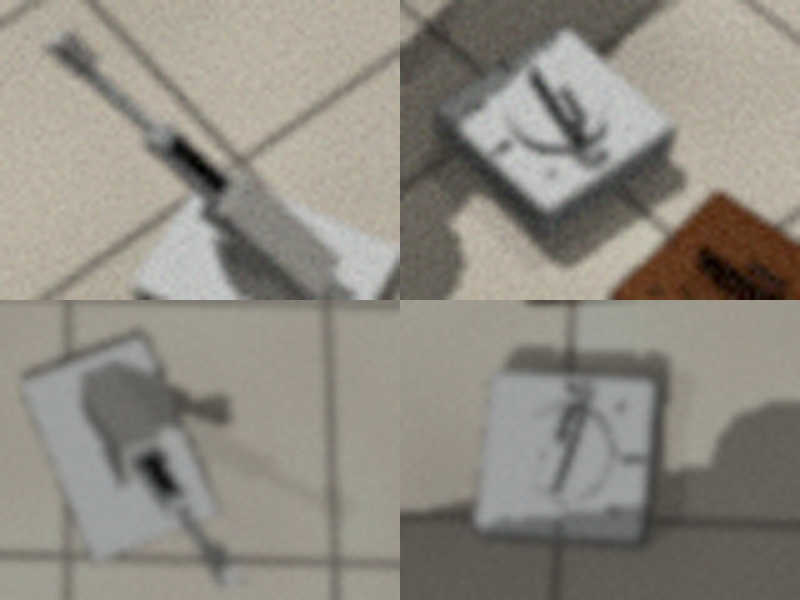

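Crops confirm it: the white timer carries the scale, with the long bar at top px (197,212) on the -y side. The stand holds the full-size brush; the lying one measures only 137 mm. Going above the timer.

servo_tool([
  [[0.3, 45, 20, 0, 0, 0, 0], [0.3, 90, 39, 0, 0, 0, 0], [0.3, 135, 58, 0, 0, 0, 0], [0.3, 180, 78, 0, 0, 0, 0], [0.3, 225, 98, 0, 0, 0, 0]],
])

```text
time_s: 0.6
tcp_pos: [0.4075, 0.4019, 0.2409]
ee_rot: [[0.927, -0.376, -0.0], [-0.376, -0.927, -0.001], [-0.0, 0.001, -1.0]]
wrist_force: [0.5, 0.4, -0.6]
gripper_width: 0.718
gripper_force: 0.0
```

servo_tool([
  [[0.3, 45, 20, 0, 0, 0, 0], [0.3, 90, 39, 0, 0, 0, 0], [0.3, 135, 58, 0, 0, 0, 0], [0.3, 180, 78, 0, 0, 0, 0], [0.3, 225, 98, 0, 0, 0, 0]],
])

```text
time_s: 1.1
tcp_pos: [0.5792, 0.2264, 0.2408]
ee_rot: [[0.927, -0.376, -0.001], [-0.376, -0.927, -0.0], [-0.001, 0.001, -1.0]]
wrist_force: [1.1, 0.9, 0.1]
gripper_width: 0.703
gripper_force: 0.0
```

Run:
```python
from station import r
import cv2,numpy as np
from h import *
c=r.capture("wrist");np.savez("w1.npz",**c)
cv2.imwrite("pics/w1.png",c["pixels"][:,:,::-1])
s=r.sense();print(s["tcp_pos"],s["ee_rot"].round(3).tolist(),s["time_s"],s["joints"])
print("cam",-c["R"].T@c["t"],proj(c,[.595,.212,.034]),proj(c,[.595+.044,.212,.034]))
```

```text
[0.58326004 0.22143919 0.24038591] [[0.924, -0.382, 0.0], [-0.382, -0.924, -0.003], [0.001, 0.002, -1.0]] 1.15 [ 35.6969504   21.98285805   0.17893009   0.14952794 -68.26676861
  31.80344162]
cam [0.64388361 0.19999571 0.38452898] [260.09609773 155.05841186] [245.18334256 117.88813828]
```

View pics/w1.png

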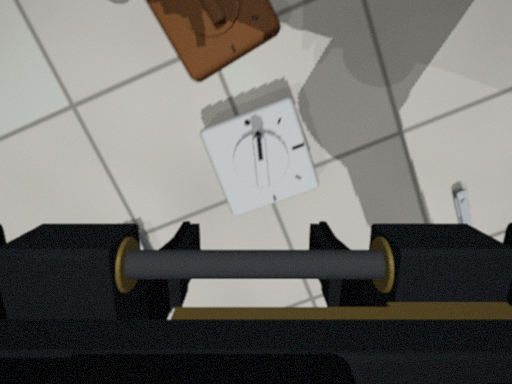

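Wrist view: white timer centred near (260,157); dot (247,122), 1-min bar (279,121), long bar (298,147), pointer tip (257,130), brown look-alike at the top.

Run:
```python
import cv2,numpy as np
from h import *
c=np.load("w1.npz");g=c["pixels"]
for n,p in dict(dot=(247,122),m1=(279,121),m2=(298,147),m3=(298,178),m4=(275,198)).items():
    # dark centroid
    x,y=p;q=255-cv2.cvtColor(g,cv2.COLOR_RGB2GRAY)[y-6:y+7,x-6:x+7].astype(float);w=np.clip(q-np.median(q)-25,0,None)
    yy,xx=np.mgrid[y-6:y+7,x-6:x+7];u=(( w*xx).sum()/w.sum(),(w*yy).sum()/w.sum())
    print(n,np.round(u,1),onplane(c,u,.034)[:2].round(4))
P=[onplane(c,u,.062)[:2] for u in((257,130),(264,186))];print("bar",P,np.hypot(*(P[0]-P[1])))
d=P[0]-P[1];print(np.degrees(np.arctan2(d[1],d[0])),(P[0]+P[1])/2)
a=onplane(c,(258.3,136),.062)-onplane(c,(261,159),.062);print("line",np.degrees(np.arctan2(a[1],a[0])))
```

```text
dot [247. 122.] [0.6342 0.2119]
m1 [278.8 120.4] [0.6227 0.1789]
m2 [297.9 145.8] [0.5887 0.1689]
m3 [297.7 176.7] [0.5556 0.1812]
m4 [274.  198.9] [0.5411 0.216 ]
bar [array([0.6238125 , 0.20448528]), array([0.56664561, 0.21944347])] 0.05909146175605213
-14.663177834431968 [0.59522906 0.21196437]
line -15.072168829588042
```

servo_tool([
  [[0.3, -30, 6, 25, 0, 0, -0.06], [0.3, -52, 11, 50, 0, 0, -0.122], [0.3, -52, 11, 50, 0, 0, -0.122], [0.3, -52, 11, 50, 0, 0, -0.122], [0.3, -52, 11, 50, 0, 0, -0.122]],
])

```text
time_s: 1.65
tcp_pos: [0.5271, 0.2381, 0.1922]
ee_rot: [[0.965, -0.261, 0.002], [-0.261, -0.965, 0.001], [0.002, -0.001, -1.0]]
wrist_force: [-0.6, 0.5, 0.3]
gripper_width: 0.701
gripper_force: 0.0
```

Run:
```python
from station import r
import cv2,numpy as np
from h import *
c=r.capture("wrist");np.savez("w2.npz",**c)
g=cv2.cvtColor(c["pixels"],cv2.COLOR_RGB2GRAY)
s=r.sense();print(s["tcp_pos"],s["ee_rot"].round(3).tolist(),s["time_s"])
u=proj(c,[.59,.213,.04]);print(u)
x0,y0=int(u[0])-80,max(0,int(u[1])-60);print(x0,y0)
cv2.imwrite("pics/w2.png",cv2.resize(c["pixels"][y0:y0+120,x0:x0+160,::-1],None,fx=5,fy=5,interpolation=cv2.INTER_CUBIC))
```

```text
[0.52710679 0.23810041 0.19226439] [[0.965, -0.261, 0.002], [-0.261, -0.965, 0.001], [0.002, -0.002, -1.0]] 1.7
[262.40459877 112.52063828]
182 52
```

View pics/w2.png

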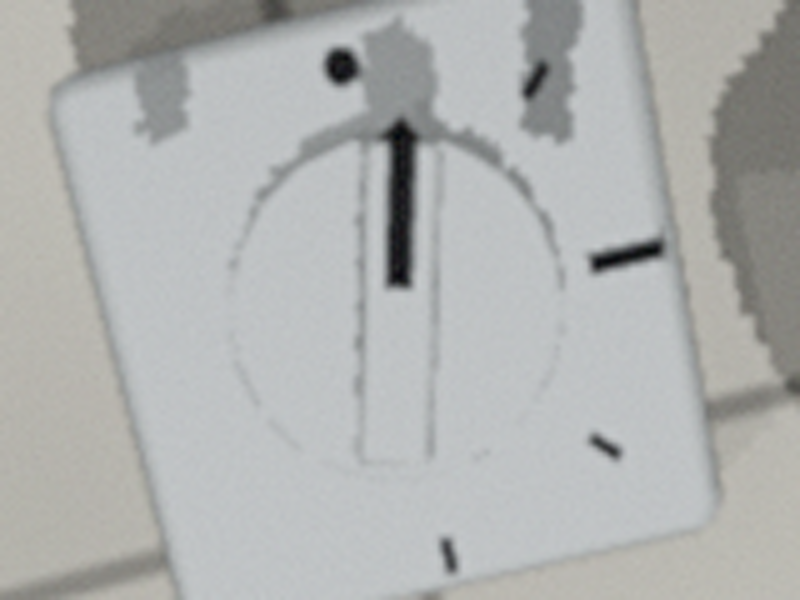

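Run:
```python
import numpy as np
from scipy.optimize import least_squares
from h import *
c=np.load("w2.npz")
P=lambda x,y,z:onplane(c,(182+x/5-.4,52+y/5-.4),z)[:2]
M=np.array([P(*p,.034) for p in((342,66),(536,80),(626,256),(606,447),(449,555))])
R=np.array([.044]*5)
f=lambda v:np.concatenate([M[i]-v[:2]-.044*np.array([np.cos(v[2]-i*np.pi/4),np.sin(v[2]-i*np.pi/4)]) for i in range(5)])
s=least_squares(f,[.59,.21,0]);print("timer",s.x.round(4),np.degrees(s.x[2]),np.abs(s.fun).max())
print("disc",P(397,302,.04),"bar ends mid",(P(402,140,.062)+P(395,460,.062))/2,np.hypot(*(P(402,140,.062)-P(395,460,.062))))
a=P(402,130,.062)-P(399,285,.062);b=P(402,140,.062)-P(395,460,.062)
print([np.degrees(np.arctan2(v[1],v[0])) for v in(a,b)])
```

```text
timer [ 0.5883  0.2137 -0.0261] -1.4926792812178193 0.0032531547722333305
disc [0.59078427 0.21412997] bar ends mid [0.59063288 0.21439309] 0.05275628638609303
[np.float64(-15.870160703709987), np.float64(-16.02130298733481)]
```

servo_tool([
  [[0.4, 40, 4, 30, 0, 0, 0.016], [0.4, 67, 6.6, 60, 0, 0, 0.016], [0.4, 67, 6.6, 90, 0, 0, 0.016], [0.4, 67, 6.6, 115, 0, 0, 0.016], [0.4, 67, 6.6, 128, 0, 0, 0.016]],
])

```text
time_s: 2.2
tcp_pos: [0.5889, 0.213, 0.0611]
ee_rot: [[0.961, -0.277, -0.002], [-0.277, -0.961, -0.001], [-0.002, 0.002, -1.0]]
wrist_force: [0.0, -0.2, 0.4]
gripper_width: 0.602
gripper_force: 0.0
```

servo_tool([
  [[0.6, 0, 0, 0, 0, 0, 0], [0.75, 0, 0, 0, 0, 0, 0], [0.9, 0, 0, 0, 0, 0, 0], [1, 0, 0, 0, 0, 0, 0], [1, 0, 0, 0, 0, 0, 0]],
])

```text
time_s: 2.7
tcp_pos: [0.5894, 0.214, 0.0644]
ee_rot: [[0.961, -0.276, 0.002], [-0.276, -0.961, 0.001], [0.001, -0.002, -1.0]]
wrist_force: [0.4, 0.6, -0.4]
gripper_width: 0.231
gripper_force: 0.0
```

servo_tool([
  [[1, 0, 0, 0, 0, 0, 0], [1, 0, 0, 0, 0, 0, 0], [1, 0, 0, 0, 0, 0, 0], [1, 0, 0, 0, 0, 0, 0], [1, 0, 0, 0, 0, 0, 0]],
])

```text
time_s: 3.2
tcp_pos: [0.5897, 0.2151, 0.0641]
ee_rot: [[0.961, -0.276, 0.002], [-0.276, -0.961, 0.002], [0.002, -0.003, -1.0]]
wrist_force: [-1.1, 5.2, 2.3]
gripper_width: 0.146
gripper_force: 30.0
```

servo_tool([
  [[1, 0, 0, 0, 0, 0, 0.1], [1, 0, 0, 0, 0, 0, 0.22], [1, 0, 0, 0, 0, 0, 0.34], [1, 0, 0, 0, 0, 0, 0.46], [1, 0, 0, 0, 0, 0, 0.58]],
])

```text
time_s: 3.7
tcp_pos: [0.5898, 0.2153, 0.0642]
ee_rot: [[0.65, -0.76, 0.003], [-0.76, -0.65, 0.002], [-0.0, -0.004, -1.0]]
wrist_force: [-1.4, 5.9, 2.8]
gripper_width: 0.148
gripper_force: 30.0
```

servo_tool([
  [[1, 0, 0, 0, 0, 0, 0.14], [1, 0, 0, 0, 0, 0, 0.28], [1, 0, 0, 0, 0, 0, 0.42], [1, 0, 0, 0, 0, 0, 0.55], [1, 0, 0, 0, 0, 0, 0.66]],
])

```text
time_s: 4.2
tcp_pos: [0.59, 0.2154, 0.0642]
ee_rot: [[0.047, -0.999, 0.003], [-0.999, -0.047, 0.003], [-0.002, -0.003, -1.0]]
wrist_force: [-1.0, 5.5, 2.0]
gripper_width: 0.142
gripper_force: 30.0
```

servo_tool([
  [[1, 0, 0, 0, 0, 0, 0.08], [1, 0, 0, 0, 0, 0, 0.08], [1, 0, 0, 0, 0, 0, 0.08], [0.6, 0, 0, 0, 0, 0, 0.08], [0.6, 0, 0, 0, 0, 0, 0.08]],
])

```text
time_s: 4.7
tcp_pos: [0.5885, 0.2129, 0.063]
ee_rot: [[-0.029, -1.0, -0.001], [-1.0, 0.029, -0.001], [0.001, 0.001, -1.0]]
wrist_force: [0.1, -0.2, -0.1]
gripper_width: 0.252
gripper_force: 0.0
```

servo_tool([
  [[0.5, 0, 0, 0, 0, 0, 0], [0.5, 0, 0, 0, 0, 0, 0], [0.5, 0, 0, -30, 0, 0, 0], [0.5, 0, 0, -60, 0, 0, 0], [0.5, 0, 0, -100, 0, 0, 0]],
])

```text
time_s: 5.2
tcp_pos: [0.5879, 0.2127, 0.1625]
ee_rot: [[-0.03, -1.0, -0.004], [-1.0, 0.03, -0.002], [0.003, 0.004, -1.0]]
wrist_force: [1.3, 1.2, -1.7]
gripper_width: 0.498
gripper_force: 0.0
```

servo_tool([
  [[0.5, -30, 0, -20, 0, 0, 0], [0.5, -60, 0, -30, 0, 0, 0], [0.5, -60, 0, -30, 0, 0, 0], [0.5, -60, 0, -30, 0, 0, 0], [0.5, -60, 0, -30, 0, 0, 0]],
])

```text
time_s: 5.7
tcp_pos: [0.5901, 0.2726, 0.1922]
ee_rot: [[-0.03, -1.0, -0.002], [-1.0, 0.03, -0.001], [0.001, 0.002, -1.0]]
wrist_force: [0.4, -0.2, -0.3]
gripper_width: 0.503
gripper_force: 0.0
```

Run:
```python
from station import r
import cv2,numpy as np
from h import *
c=r.capture("wrist");np.savez("w3.npz",**c)
s=r.sense();print(s["tcp_pos"],s["ee_rot"].round(3).tolist(),s["time_s"],s["joints"])
u=proj(c,[.59,.215,.04]);print(u)
x0,y0=int(u[0])-80,max(0,int(u[1])-60);print(x0,y0)
cv2.imwrite("pics/w3.png",cv2.resize(c["pixels"][y0:y0+120,x0:x0+160,::-1],None,fx=5,fy=5,interpolation=cv2.INTER_CUBIC))
```

```text
[0.59027871 0.27244846 0.19225826] [[-0.03, -1.0, -0.002], [-1.0, 0.03, -0.001], [0.001, 0.002, -1.0]] 5.75 [ 3.90034142e+01  2.65261088e+01  3.60068421e-01 -4.48451912e-03
 -6.39684164e+01 -4.07147296e+01]
[251.43678544 124.36800311]
171 64
```

View pics/w3.png

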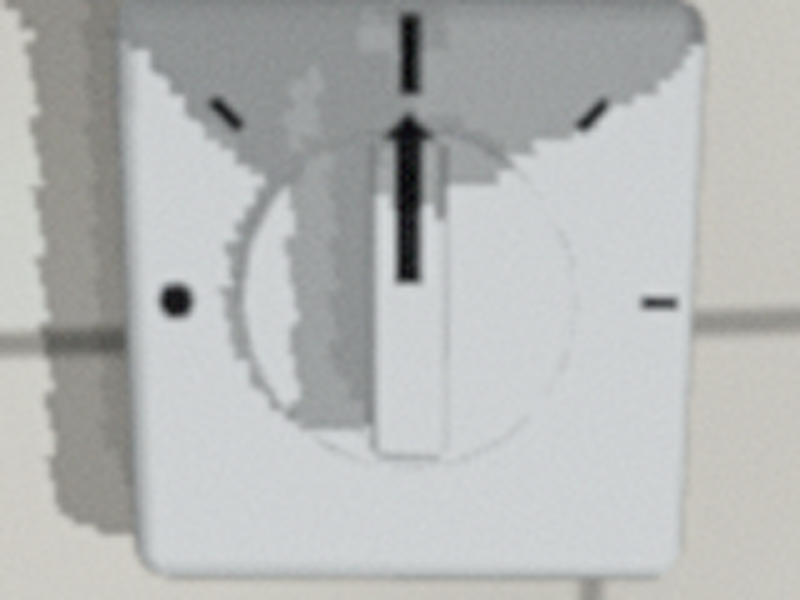

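The pointer (tip 407,118 in the crop) lines up with the long bar (410,53): dial done. Now the brush, triangulated from the two fixed views.

Run:
```python
import numpy as np
from h import *
s=np.load("scene0.npz");t=np.load("top0.npz")
S=lambda x,y:(150+x/5,180+y/5);T=lambda x,y:(275+x/5,175+y/5)
h,e=tri(s,S(58,40),t,T(228,278));j,e2=tri(s,S(155,135),t,T(180,208))
print(h,e,j,e2);d=h-j;print(d,np.linalg.norm(d),d/np.linalg.norm(d))
m,e3=tri(s,S(215,190),t,T(153,158));print(m,e3)
```

```text
[ 0.52218458 -0.20372127  0.16277353] 0.002292473335704228 [ 0.56905566 -0.185945    0.10728215] 0.0034279841009337846
[-0.04687108 -0.01777626  0.05549137] 0.07478091881429688 [-0.62677855 -0.23771124  0.74205257]
[ 0.60315849 -0.17460058  0.08063981] 0.0027290894708216396
```

servo_tool([
  [[0.5, 45, -6, -30, 0, 0, 0.12], [0.5, 90, -12, -58, 0, 0, 0.24], [0.5, 135, -18, -58, 0, 0, 0.36], [0.5, 180, -24, -58, 0, 0, 0.48], [0.5, 225, -30, -58, 0, 0, 0.6]],
])

```text
time_s: 6.25
tcp_pos: [0.6137, 0.045, 0.2513]
ee_rot: [[-0.593, -0.805, -0.0], [-0.805, 0.593, -0.0], [0.0, 0.0, -1.0]]
wrist_force: [-0.1, -0.3, -0.0]
gripper_width: 0.502
gripper_force: 0.0
```

servo_tool([
  [[0.5, 33, -30, 0, 0, 0, 0.13], [0.5, 66, -60, 0, 0, 0, 0.26], [0.5, 100, -92, 0, 0, 0, 0.39], [0.5, 130, -120, 0, 0, 0, 0.5], [0.5, 153, -141, 0, 0, 0, 0.587]],
])

```text
time_s: 6.75
tcp_pos: [0.6373, -0.1622, 0.2505]
ee_rot: [[-0.94, -0.341, -0.002], [-0.341, 0.94, -0.0], [0.002, 0.0, -1.0]]
wrist_force: [0.5, 0.2, -0.9]
gripper_width: 0.499
gripper_force: 0.0
```

servo_tool([
  [[0.5, 0, 0, 0, 0, 0, 0], [0.5, 0, 0, 0, 0, 0, 0], [0.5, 0, 0, 0, 0, 0, 0], [0.5, 0, 0, 0, 0, 0, 0], [0.5, 0, 0, 0, 0, 0, 0]],
])

```text
time_s: 7.25
tcp_pos: [0.6382, -0.1578, 0.2514]
ee_rot: [[-0.937, -0.349, 0.0], [-0.349, 0.937, 0.0], [-0.0, -0.0, -1.0]]
wrist_force: [0.3, -0.2, -0.4]
gripper_width: 0.501
gripper_force: 0.0
```

Run:
```python
from station import r
import cv2,numpy as np
from h import *
c=r.capture("wrist");np.savez("w4.npz",**c)
s=r.sense();print(s["tcp_pos"],s["ee_rot"].round(3).tolist(),s["time_s"],s["joints"].round(1))
for X in([.581,-.182,.1035],[.522,-.204,.165],[.603,-.175,.078]):print(proj(c,X))
cv2.imwrite("pics/w4.png",c["pixels"][:,:,::-1])
```

```text
[ 0.63822273 -0.15786952  0.2514557 ] [[-0.937, -0.349, 0.0], [-0.349, 0.937, 0.0], [-0.0, -0.0, -1.0]] 7.3 [  0.2  24.9   6.4  -0.  -71.5 -69.8]
[251.27759013 119.77612749]
[250.15751953  26.0660062 ]
[250.46306682 142.41515013]
```

View pics/w4.png

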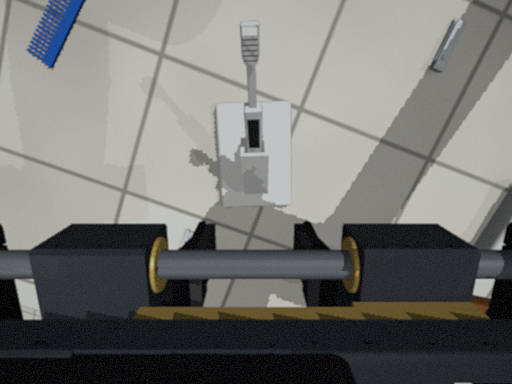

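Brush stands clear in the middle: head end (250,22), neck/handle joint (253,107), mouth (254,149).

Run:
```python
import numpy as np
from h import *
c=np.load("w4.npz")
h=onplane(c,(250,22),.1685);j=onplane(c,(253,107),.1155);m=onplane(c,(254,148),.078)
print(h,j,m);d=(h-m)[:2];print(np.degrees(np.arctan2(*d[::-1])),np.hypot(*d))
print(h+(m-h)*92/128, j+(m-j)*17/53)
```

```text
[ 0.52052031 -0.20460611  0.1685    ] [ 0.56999011 -0.1843609   0.1155    ] [ 0.607017  -0.1696877  0.078    ]
-158.01624342888368 0.09327901292413714
[ 0.58268981 -0.1795085   0.10345313] [ 0.58186666 -0.1796544   0.1034717 ]
```

servo_tool([
  [[0.5, 40, -1, 0, 0, 0, -0.026], [0.5, 60, -1, 30, 0, 0, -0.026], [0.5, 60, -1, 60, 0, 0, -0.026], [0.5, 60, -1, 95, 0, 0, -0.026], [0.5, 60, -1, 115, 0, 0, -0.026]],
])

```text
time_s: 7.8
tcp_pos: [0.5808, -0.1799, 0.1339]
ee_rot: [[-0.928, -0.372, -0.003], [-0.372, 0.928, 0.001], [0.003, 0.002, -1.0]]
wrist_force: [-0.3, -0.3, 0.3]
gripper_width: 0.499
gripper_force: 0.0
```

servo_tool([
  [[0.5, 0, 0, 15, 0, 0, 0], [0.5, 0, 0, 33, 0, 0, 0], [0.6, 0, 0, 33, 0, 0, 0], [0.7, 0, 0, 33, 0, 0, 0], [0.75, 0, 0, 33, 0, 0, 0]],
])

```text
time_s: 8.3
tcp_pos: [0.5832, -0.1805, 0.1045]
ee_rot: [[-0.928, -0.372, 0.002], [-0.372, 0.928, -0.0], [-0.002, -0.001, -1.0]]
wrist_force: [0.3, 1.0, 0.1]
gripper_width: 0.308
gripper_force: 0.0
```

servo_tool([
  [[1, 0, 0, 0, 0, 0, 0], [1, 0, 0, 0, 0, 0, 0], [1, 0, 0, 0, 0, 0, 0], [1, 0, 0, 0, 0, 0, 0], [1, 0, 0, 0, 0, 0, 0]],
])

```text
time_s: 8.8
tcp_pos: [0.5828, -0.1807, 0.1042]
ee_rot: [[-0.928, -0.372, 0.002], [-0.372, 0.928, -0.0], [-0.001, -0.001, -1.0]]
wrist_force: [-1.9, 1.1, 4.8]
gripper_width: 0.179
gripper_force: 30.0
```

servo_tool([
  [[1, 5, 0, -5, 0, 0, 0], [1, 15, 0, -15, 0, 0, 0], [1, 26, 0, -26, 0, 0, 0], [1, 37, 0, -37, 0, 0, 0], [1, 48, 0, -48, 0, 0, 0]],
])

```text
time_s: 9.3
tcp_pos: [0.5368, -0.1988, 0.1525]
ee_rot: [[-0.928, -0.371, 0.001], [-0.371, 0.928, 0.0], [-0.001, -0.0, -1.0]]
wrist_force: [2.4, 0.7, 0.6]
gripper_width: 0.179
gripper_force: 30.0
```

servo_tool([
  [[1, 12, 0, -12, 0, 0, 0], [1, 25, 0, -25, 0, 0, 0], [1, 38, 0, -38, 0, 0, 0], [1, 45, 0, -60, 0, 0, 0], [1, 45, 0, -90, 0, 0, 0]],
])

```text
time_s: 9.8
tcp_pos: [0.4927, -0.2156, 0.2413]
ee_rot: [[-0.929, -0.37, -0.005], [-0.37, 0.929, 0.001], [0.004, 0.003, -1.0]]
wrist_force: [0.8, 0.1, -0.6]
gripper_width: 0.18
gripper_force: 30.0
```

servo_tool([
  [[1, 0, 0, -25, 0, 0, 0.13], [1, 0, 0, -50, 0, 0, 0.26], [1, 0, 0, -75, 0, 0, 0.39], [1, 0, 0, -95, 0, 0, 0.52], [1, 0, 0, -100, 0, 0, 0.65]],
])

```text
time_s: 10.3
tcp_pos: [0.4953, -0.2159, 0.3445]
ee_rot: [[-0.962, 0.271, 0.003], [0.271, 0.962, -0.001], [-0.004, -0.0, -1.0]]
wrist_force: [-0.4, -0.1, 0.8]
gripper_width: 0.175
gripper_force: 30.0
```

servo_tool([
  [[1, 0, 0, 0, 0, 0, 0.07], [1, 0, 0, 0, 0, 0, 0.14], [1, 0, 0, 0, 0, 0, 0.14], [1, 0, 0, 0, 0, 0, 0.14], [1, 0, 0, 0, 0, 0, 0.14]],
])

```text
time_s: 10.8
tcp_pos: [0.4954, -0.2153, 0.3413]
ee_rot: [[-0.918, 0.397, -0.001], [0.397, 0.918, 0.0], [0.001, -0.0, -1.0]]
wrist_force: [0.5, -0.6, 0.8]
gripper_width: 0.179
gripper_force: 30.0
```

servo_tool([
  [[1, 0, 0, 0, 0, -0.1, 0], [1, 0, 0, 0, 0, -0.2, 0], [1, 0, 0, 0, 0, -0.3, 0], [1, 0, 0, 0, 0, -0.4, 0], [1, 0, 0, 0, 0, -0.5, 0]],
])

```text
time_s: 11.3
tcp_pos: [0.4959, -0.2149, 0.342]
ee_rot: [[-0.803, 0.397, 0.444], [0.347, 0.918, -0.192], [-0.484, 0.0, -0.875]]
wrist_force: [-0.3, -0.9, 0.3]
gripper_width: 0.179
gripper_force: 30.0
```

servo_tool([
  [[1, 0, 0, 0, 0, -0.09, 0], [1, 0, 0, 0, 0, -0.18, 0], [1, 0, 0, 0, 0, -0.26, 0], [1, 0, 0, 0, 0, -0.285, 0], [1, 0, 0, 0, 0, -0.285, 0]],
])

```text
time_s: 11.8
tcp_pos: [0.4938, -0.2151, 0.3409]
ee_rot: [[-0.652, 0.398, 0.645], [0.28, 0.917, -0.282], [-0.704, -0.003, -0.71]]
wrist_force: [4.1, 5.2, 0.7]
gripper_width: 0.181
gripper_force: 30.0
```

servo_tool([
  [[1, 0, 0, 0, 0, 0, 0], [1, 0, 0, 0, 0, 0, 0], [1, 0, 0, 0, 0, 0, 0], [1, 0, 0, 0, 0, 0, 0], [1, 0, 0, 0, 0, 0, 0]],
])

```text
time_s: 12.3
tcp_pos: [0.4963, -0.2147, 0.3428]
ee_rot: [[-0.65, 0.397, 0.648], [0.282, 0.918, -0.28], [-0.706, 0.0, -0.708]]
wrist_force: [-0.0, -0.9, -1.4]
gripper_width: 0.178
gripper_force: 30.0
```

Run:
```python
from station import r
import cv2,numpy as np
from h import *
I=[]
s=r.sense();p=s["tcp_pos"];R=s["ee_rot"];print(p,R.round(3).tolist(),s["joints"].round(1),s["time_s"],s["gripper_width"])
for n in("wrist","top","scene"):
    c=r.capture(n);np.savez(n+"5.npz",**c);u=proj(c,p).astype(int);x=min(max(u[0]-40,0),432);y=min(max(u[1]-30,0),324);k=5
    print(n,x,y)
    if n=="wrist":I.append(cv2.resize(c["pixels"],(400,300)))
    else:I.append(cv2.resize(c["pixels"][y:y+60,x:x+80],None,fx=5,fy=5,interpolation=cv2.INTER_CUBIC))
I.append(I[0]*0)
cv2.imwrite("pics/f5.png",np.vstack([np.hstack(I[:2]),np.hstack(I[2:])])[:,:,::-1])
```

```text
[ 0.49626512 -0.21469512  0.34279669] [[-0.65, 0.397, 0.648], [0.282, 0.918, -0.28], [-0.706, 0.0, -0.708]] [ -11.6   -8.2  -49.9   64.4   -9.2 -162.6] 12.3 0.17788326352176093
wrist 214 224
top 300 204
scene 96 109
```

View pics/f5.png

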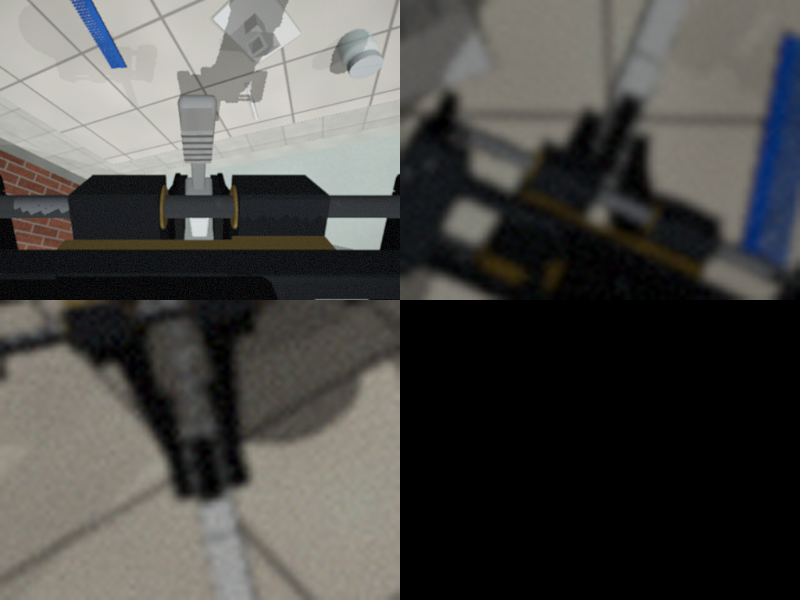

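Brush is held, but joint 5 is almost at its limit (-9.2). I'll back the tool up into a safer posture, then check the level from the butt end.

servo_tool([
  [[1, -5, 0, -25, 0, 0, 0], [1, -10, 0, -45, 0, 0, 0], [1, -15, 0, -65, 0, 0, 0], [1, -20, 0, -85, 0, 0, 0], [1, -22, 0, -92, 0, 0, 0]],
])

```text
time_s: 12.95
tcp_pos: [0.4506, -0.1946, 0.4259]
ee_rot: [[-0.647, 0.397, 0.651], [0.281, 0.918, -0.28], [-0.708, 0.002, -0.706]]
wrist_force: [-0.2, 0.3, 0.8]
gripper_width: 0.18
gripper_force: 30.0
```

servo_tool([
  [[1, 0, 0, 0, 0, 0, 0], [1, 0, 0, 0, 0, 0, 0], [1, 0, 0, 0, 0, 0, 0], [1, 0, 0, 0, 0, 0, 0], [1, 0, 0, 0, 0, 0, 0]],
])

```text
time_s: 13.45
tcp_pos: [0.4505, -0.1957, 0.4223]
ee_rot: [[-0.651, 0.399, 0.646], [0.282, 0.917, -0.281], [-0.704, -0.001, -0.71]]
wrist_force: [0.3, 0.8, -0.5]
gripper_width: 0.18
gripper_force: 30.0
```

Run:
```python
from station import r
import cv2,numpy as np
from h import *
I=[]
s=r.sense();p=s["tcp_pos"];R=s["ee_rot"];print(p,R.round(3).tolist(),s["joints"].round(1),s["time_s"],s["gripper_width"])
d=(R[:,0]-R[:,2])*np.sqrt(.5);b=p-.108*d;print("head dir",d,"butt",b,"axis elev",np.degrees(np.arcsin(d[2])))
for n in("top","scene"):
    c=r.capture(n);np.savez(n+"6.npz",**c);u=proj(c,b).astype(int);x=min(max(u[0]-40,0),432);y=min(max(u[1]-30,0),324)
    print(n,x,y,proj(c,b),proj(c,p))
    I.append(cv2.resize(c["pixels"][y:y+60,x:x+80],None,fx=5,fy=5,interpolation=cv2.INTER_CUBIC))
c=r.capture("wrist");np.savez("wrist6.npz",**c);print("w head",proj(c,p+.092*d))
I+=[cv2.resize(c["pixels"],(400,300)),I[0]*0]
cv2.imwrite("pics/f6.png",np.vstack([np.hstack(I[:2]),np.hstack(I[2:])])[:,:,::-1])
```

```text
[ 0.45054117 -0.19567327  0.42232889] [[-0.651, 0.399, 0.646], [0.282, 0.917, -0.281], [-0.704, -0.001, -0.71]] [   2.8  -17.3  -39.9   37.2  -31.1 -142.3] 13.45 0.17976570342742212
head dir [-0.91712938  0.39857178  0.0037727 ] butt [ 0.54959115 -0.23871902  0.42192144] axis elev 0.21616015832323826
top 320 177 [360.38292962 207.06711918] [341.5438507  254.06759616]
scene 91 104 [131.82840448 134.55414073] [124.55519136  98.99735057]
w head [254.9254243  131.47066088]
```

View pics/f6.png

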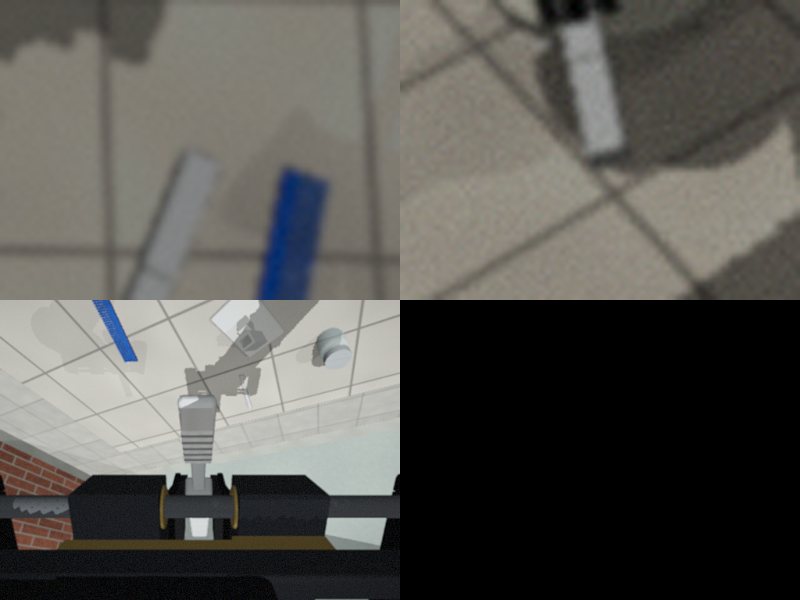

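The butt end shows at top (360.6,208) and scene (131.8,135.4), within 1 px of where a level brush should put it. The wrist camera, looking from below, sees the smooth back of the head, so the bristles face up. One last level check by triangulation gates the hand-in.

Run:
```python
from station import r
import numpy as np
from h import *
b,e=tri(np.load("top6.npz"),(360.4,207.8),np.load("scene6.npz"),(131.6,135.2))
s=r.sense();p=s["tcp_pos"];a=np.degrees(np.arcsin((p-b)[2]/np.linalg.norm(p-b)))
print(b,e,np.linalg.norm(p-b),"elev",a,s["joint_velocities"].round(2),s["time_s"])
if abs(a)<4:print(r.finish_job())
```

```text
[ 0.54846523 -0.23937765  0.41943126] 0.00015447646240683845 0.10732146124716653 elev 1.8576752356141055 [ 0.25 -0.26  0.08 -0.04  0.   -0.03] 13.6
the job is handed in; nothing more can be done
None
```

The job is handed in at 13.6 s: the dial stands on the two-minute bar and was let go, and the arm is holding the larger brush level within about 2 degrees, bristles up, about 42 cm above the ledge and clear of everything.

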